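# Press three sample tubes home in worklist order

### The arm

A 6-joint arm with a two-finger parallel gripper is mounted at the origin on the work surface. World frame = base frame: x ahead of the robot, y to its left, z up, the work surface at z = 0. Lengths are in m, angles in rad, forces in N, time in s.
With the tool pointing down it reaches from about 0.35 to 0.95 m from the base axis. Payload 17.4 kg.
Tool frame: the origin (TCP) lies midway between the tips of the shut fingers; the grasp point (between the pads) lies 19 mm behind it; z points along the fingers, y is the line along which they close (so a half turn about z gives the same grasp; the last joint's range is limited). The gripper opens to 93 mm and grips with 3 to 60 N. Pads are 15 mm wide; open, the fingers measure 128 mm over their backs; the gripper's body (75 mm by 188 mm) begins 65 mm behind the grasp point.
Start: joints at [-1.267, 0.116, 1.442, -0, 1.584, -0.038], TCP at [0.226, -0.636, 0.219] pointing down, gripper open.
Joint ranges: [-2.83, 2.83], [-0.83, 2.19], [0.07, 2.5], [-1.14, 4.28], [0.01, 3], [-2.97, 2.97]. Speed limits (rad/s): [1.89, 1.89, 2.22, 3.14, 3.14, 3.14].

### API

Orientations are given as [roll, pitch, yaw] about the fixed x, y, z axes, in that order (R = Rz(yaw) Ry(pitch) Rx(roll)).
In Python, from plant import telemetry, eyes, r gives the robot as it stands.
- The arm moves only by the tool move_arm, never from a script. Its argument "deltas" is text: rows parted by semicolons, each of 6 numbers parted by spaces: the shift along the tool's x, y, z in m, then the turn, a rotation vector about the tool's x, y, z in rad. A call has 1 to 20 rows; each row shifts and turns the commanded pose from where the row before left it, along the tool's axes as they then stand; what a row does not reach is not made up. A row lasts 1/10 s, in which the tool goes at most 50 mm and 8.59 degrees, less where a joint would pass 70% of its speed; a pose out of reach is approached as far as the arm can. A call with a gripper value outside its range is refused whole. "claw" is the gripper command: -1 is shut, 1 is fully open, values between are in proportion, set as the call begins (left out, the last holds). The fingers move at their own pace and stop on an object; "grip_force" is the grip in N (left out, the last holds). Time passes only in rows, so rows that do not move let the fingers close. It gives the time, the measured TCP pose, the force, the opening and the grip force at its end, in the units of the state.
- telemetry.sense(): the state, without advancing time (a new reading comes with each control period).
- eyes.snapshot(name): name is "scene" or "top"; returns a dict with "image" (420x560x3 uint8, red, green, blue), "K" (3x3 intrinsics, pixels), "pose" (4x4, takes a point from camera to world coordinates). Camera axes: x right, y down, z forward; pixel columns grow to the right and rows downward; lengths in m; the calibration is good to about 2 mm. A picture is of the moment at which its call begins. There is no depth.
- r.finish_job(): hands the job in; it is judged then, once.
The state is a dict: "t": time; "q": joint angles; "dq": joint speeds; "joint_torque": joint torques, N m; "ee_pos": TCP position; "eef_rot": TCP orientation; "force": force on the tool from outside, world axes, zero at the start; "ft_torque": the same for the moment, N m; "width": finger opening in m; "grip_force": force on a finger pad.
Only numpy, scipy, OpenCV 4.12 (cv2) and the standard library are available. Lean on these libraries where they do the work, as an engineer would, in place of code of your own. Each camera call takes 0.05 s, during which the arm holds its last target. There are 200 camera calls.

### The job

Check in the samples at the tube dock in worklist order: with the fingertips, gently press down on the blue cap until its tube is fully home, then the yellow cap, then the red cap. Leave the white-capped tube standing proud as it is. Nothing needs gripping: do not lift any tube, and do not disturb the tube rack, the orange-lidded jar or the pipette-tip box; finish with the hand clear.

Things in the scene. Friction and masses are not known exactly. Their poses are not given: they have to be found in the camera images.
- dock: Tube dock fixed to the bench, aluminium with teal deck, 70 mm (x) by 250 mm (y), deck 85 mm high. Origin: centre of underside, z up. Wells in a row at its y = -90, -30, 30, 90 mm, x = 0. Each tube stands on a hidden platform that stays where it is left: about 3 N pushes it down (more if fast), 10 mm to home, no spring back; past home a cushion takes over at 4.5 N, +1.2 N/mm, 9 mm deep, and returns it. Over 25 N is too rough.
- blue_cap (a point): centre of the flat top of the blue cap. Tube with cap 105 mm long; glass 16 mm across, cap 20 mm across, 22 mm tall; upright in any one of the dock's wells. Cap top 125 mm above the bench while proud (18 mm of glass shows between deck and cap), 115 mm when home (8 mm shows). z points up; the tube may spin.
- yellow_cap (a point): centre of the flat top of the yellow cap. Tube with cap 105 mm long; glass 16 mm across, cap 20 mm across, 22 mm tall; upright in any one of the dock's wells. Cap top 125 mm above the bench while proud (18 mm of glass shows between deck and cap), 115 mm when home (8 mm shows). z points up; the tube may spin.
- red_cap (a point): centre of the flat top of the red cap. Tube with cap 105 mm long; glass 16 mm across, cap 20 mm across, 22 mm tall; upright in any one of the dock's wells. Cap top 125 mm above the bench while proud (18 mm of glass shows between deck and cap), 115 mm when home (8 mm shows). z points up; the tube may spin.
- white_cap (a point): centre of the flat top of the white cap. Tube with cap 105 mm long; glass 16 mm across, cap 20 mm across, 22 mm tall; upright in any one of the dock's wells. Cap top 125 mm above the bench while proud (18 mm of glass shows between deck and cap), 115 mm when home (8 mm shows). z points up; the tube may spin. This one is to be left alone.
- blue_tube: the blue-capped tube itself, origin at the centre of its lower end, 105 mm below the cap top.
- yellow_tube: the yellow-capped tube, origin as for the blue one.
- red_tube: the red-capped tube, origin as for the blue one.
- white_tube: the white-capped tube, origin as for the blue one; leave it alone.
- rack: loose steel tube rack with six lilac-capped tubes, 70 x 110 mm, 92 mm tall, origin at the centre of its underside; leave it alone.
- jar: loose specimen jar with an orange lid, 52 mm across, 65 mm tall, origin at the centre of its underside; leave it alone.
- tipbox: loose pipette-tip box, blue with a grey lid, 80 x 115 mm, 58 mm tall, origin at the centre of its underside; leave it alone.

How it is judged:
By the outcome, as a careful person would: the job done as asked, in the order asked, and still so for the second after the job is handed in, with the robot touching nothing.
It also fails if it takes over 48 s, if anything falls off the work surface, if the arm or the gripper's body presses on something with over 40 N, if the wrist force passes 120 N, or if a joint passes its speed limit or range.

## Working session

There is one attempt and no reset: what is moved stays moved. The work goes in short steps, Python scripts to look and compute and a tool call to move; the robot and the scene stay as the last step left them, time stands still between calls to the robot, and variables do not carry over. Pictures are saved under pics/ and viewed, at most 10 in all, crops included, and the job is handed in when it is done.

Besides the shell and the picture viewer there is one more tool, called after "Call:" as name(argument=value, ...) on one line, values as JSON. move_arm: Moves the arm, as the interface text tells. Its arguments: {"type":"object","properties":{"deltas":{"type":"string"},"claw":{"type":"number"},"grip_force":{"type":"number"}},"required":["deltas"]}

```bash
mkdir -p pics
python3 - <<'E'
from plant import telemetry, eyes, r
import cv2,numpy as np
for n in("scene","top"):
    s=eyes.snapshot(n); cv2.imwrite(f"pics/{n}0.png",s["image"][:,:,::-1]); np.savez(f"{n}0.npz",**s)
    print(n,s["K"].tolist(),np.round(s["pose"],3).tolist())
print(telemetry.sense())
E
```

```text
scene [[535.9364839226918, 0.0, 279.8293607357204], [0.0, 535.9364839226918, 215.54183040669858], [0.0, 0.0, 1.0]] [[-0.422, 0.678, -0.602, 1.165], [0.907, 0.314, -0.282, 0.306], [-0.002, -0.665, -0.747, 0.845], [0.0, 0.0, 0.0, 1.0]]
top [[424.67053453073447, 0.0, 282.5630842239038], [0.0, 424.67053453073447, 205.0843591562366], [0.0, 0.0, 1.0]] [[-0.012, -0.992, 0.129, 0.435], [-1.0, 0.012, 0.003, 0.028], [-0.005, -0.129, -0.992, 1.104], [0.0, 0.0, 0.0, 1.0]]
{'t': 0.1, 'q': array([-1.26678538e+00,  1.16461902e-01,  1.44221168e+00, -2.32598468e-05,
        1.58399411e+00, -3.77806776e-02]), 'dq': array([-0.00035533, -0.00032577, -0.00313394, -0.00131979,  0.0011652 ,
       -0.00062281]), 'joint_torque': array([ 2.02319519e-03, -7.22891808e+01, -6.23864007e+01,  7.81239895e-02,
        2.27190054e-02, -7.09445430e-05]), 'ee_pos': array([ 0.2261852 , -0.63577888,  0.21795469]), 'eef_rot': array([-3.14051751e+00, -1.73642372e-05,  3.41791323e-01]), 'force': array([ 0.09109177, -0.39699244,  0.57450325]), 'ft_torque': array([-0.03151986,  0.00982616,  0.0152464 ]), 'grip_force': 0.0, 'width': 0.09304590580733482}
```

View pics/scene0.png

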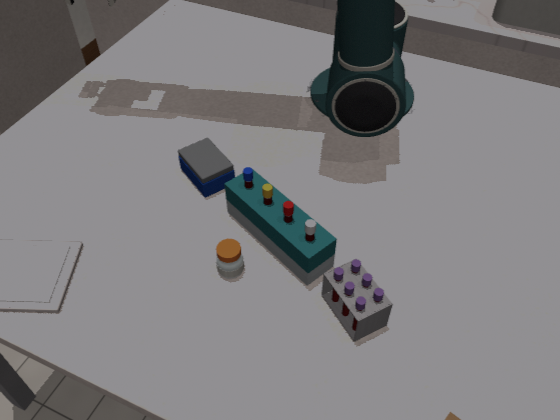

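View pics/top0.png

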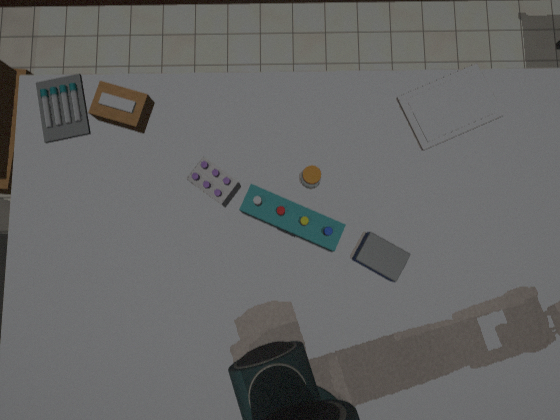

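The scene view shows the dock with blue (248,174), yellow (267,190), red (288,208) and white (310,226). In the top view they are at (328,231), (304,220), (281,211) and (257,201). The tip box sits beyond the blue end, the rack beyond the white end, and the jar beside the dock.

```bash
cat > loc.py <<'E'
import cv2,numpy as np
def blob(img,seed,kind):
    h=cv2.cvtColor(img,cv2.COLOR_RGB2HSV).astype(int); H,S,V=h[...,0],h[...,1],h[...,2]
    m={'blue':(abs(H-118)<12)&(S>140)&(V>70),'yellow':(abs(H-26)<8)&(S>120)&(V>90),
       'red':((H<6)|(H>174))&(S>140)&(V>110),'white':(S<60)&(V>110)}[kind]
    w=np.zeros_like(m); x,y=seed; w[y-14:y+15,x-14:x+15]=1
    n,l,st,c=cv2.connectedComponentsWithStats((m&w).astype(np.uint8))
    d=[(np.hypot(*(c[i]-seed)) if st[i,4]>8 else 99) for i in range(1,n)]; i=1+int(np.argmin(d))
    return c[i],st[i]
def ray(s,p):
    d=s["pose"][:3,:3]@np.linalg.solve(s["K"],[*p,1.]); return s["pose"][:3,3],d
def onplane(s,p,z):
    o,d=ray(s,p); return o+d*(z-o[2])/d[2]
def tri(a,b):
    A=[];y=[]
    for o,d in(a,b):
        d=d/np.linalg.norm(d);P=np.eye(3)-np.outer(d,d);A.append(P);y.append(P@o)
    return np.linalg.lstsq(np.vstack(A),np.hstack(y),rcond=None)[0]
SE={'blue':((248,173),(328,231)),'yellow':((267,189),(304,220)),'red':((288,207),(281,211)),'white':((310,226),(257,201))}
E
python3 - <<'E'
from loc import *
S,T=np.load('scene0.npz'),np.load('top0.npz')
S={k:S[k] for k in S};T={k:T[k] for k in T}
P=[]
for k,(a,b) in SE.items():
    ca,sa=blob(S['image'],a,k);cb,sb=blob(T['image'],b,k)
    p=onplane(T,cb,.12);P.append(p)
    print(k,ca.round(1),sa,cb.round(1),sb,'top@.12',p.round(4),'tri',tri(ray(S,ca),ray(T,cb)).round(4))
P=np.array(P);print(np.linalg.norm(np.diff(P,axis=0),axis=1),np.arctan2(*(P[3]-P[0])[[1,0]]))
for n,p,z in(('jar',(312,175),.065),('tip',(384,256),.058),('tipcorner',(357,258),.058),('tipcorner2',(367,234),.058),('rackc',(214,181),.09),('rackcorner',(226,203),.05)):
    print(n,onplane(T,p,z).round(3))
a=[cv2.resize(S['image'][150:260,215:345],None,fx=5,fy=5,interpolation=2)]
cv2.imwrite('pics/c1.png',a[0][:,:,::-1])
E
```

```text
blue [247.6 170.8] [243 168  10   7  53] [327.8 230.5] [324 227   9   8  54] top@.12 [ 0.5027 -0.0731  0.12  ] tri [ 0.5026 -0.0731  0.123 ]
yellow [267. 187.] [263 184  10   7  56] [304.  220.3] [301 217   7   8  47] top@.12 [ 0.527  -0.0185  0.12  ] tri [ 0.5269 -0.0189  0.1235]
red [287.8 204.1] [283 201  10   7  57] [280.8 209.7] [278 207   6   7  21] top@.12 [0.5525 0.0354 0.12  ] tri [0.552  0.0352 0.1248]
white [315.5 218.8] [305 212  20  17 249] [256.9 199.5] [254 197   7   6  36] top@.12 [0.5773 0.091  0.12  ] tri [0.5737 0.0939 0.1348]
[0.05975194 0.05961164 0.06085978] 1.1439471630596538
jar [ 0.645 -0.043  0.065]
tip [ 0.443 -0.215  0.058]
tipcorner [ 0.439 -0.149  0.058]
tipcorner2 [ 0.497 -0.176  0.058]
rackc [0.628 0.197 0.09 ]
rackcorner [0.58  0.173 0.05 ]
```

View pics/c1.png

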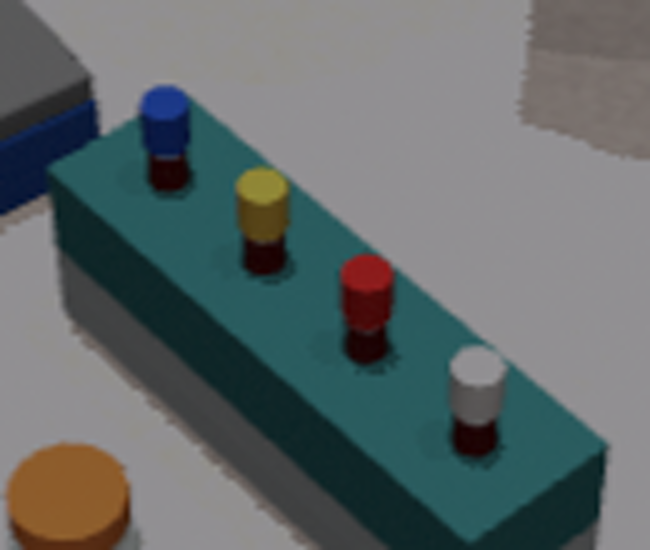

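All four tubes stand proud, with 60 mm spacing and cap heights of about 0.125 m as expected. I'll shut the fingers and move over blue.

Call:
move_arm(deltas="0 0 0 0 0 0;0.025 -0.0243 0 0 0 0;0.025 -0.0243 0 0 0 0;0.025 -0.0243 0 0 0 0;0.025 -0.0243 0 0 0 0;0.025 -0.0243 0 0 0 0;0.025 -0.0243 0 0 0 0;0.025 -0.0243 0 0 0 0;0.025 -0.0243 0 0 0 0;0.025 -0.0243 0 0 0 0;0.025 -0.0243 0 0 0 0;0.025 -0.0243 0 0 0 0;0.025 -0.0243 0 0 0 0;0.025 -0.0243 0 0 0 0;0.025 -0.0243 0 0 0 0;0.025 -0.0243 0 0 0 0;0.025 -0.0243 0 0 0 0;0.025 -0.0243 0 0 0 0;0.025 -0.0243 0 0 0 0;0 0 0 0 0 0", claw=-1)

```text
t: 2.1
ee_pos: [0.5045, -0.0702, 0.2184]
eef_rot: [-3.141, 0.0, 0.345]
force: [-1.8, -1.0, 0.3]
width: 0.0004
grip_force: 0.0
```

Call:
move_arm(deltas="-0.001 0.001 0.01 0 0 0;-0.001 0.001 0.02 0 0 0;0 0 0.02 0 0 0;0 0 0.02 0 0 0;0 0 0.01 0 0 0;0 0 0 0 0 0;0 0 0 0 0 0")

```text
t: 2.8
ee_pos: [0.5024, -0.0761, 0.1392]
eef_rot: [3.141, -0.0, 0.341]
force: [-0.9, -1.1, 0.1]
width: 0.0002
grip_force: 0.0
```

Call:
move_arm(deltas="0.001 -0.0025 0.003 0 0 0;0 0 0.003 0 0 0;0 0 0.003 0 0 0;0 0 0 0 0 0;0 0 0 0 0 0")

```text
t: 3.3
ee_pos: [0.5025, -0.0729, 0.1296]
eef_rot: [-3.142, 0.0, 0.342]
force: [0.7, -0.0, 0.1]
width: 0.0006
grip_force: 0.0
```

Run:
```python
from plant import telemetry, eyes
import cv2,numpy as np
s=eyes.snapshot("scene")["image"];t=eyes.snapshot("top")["image"]
a=cv2.resize(s[110:230,200:320],(400,400),interpolation=2);b=cv2.resize(t[170:290,260:380],(400,400),interpolation=2)
cv2.imwrite('pics/c2.png',np.hstack([a,b])[:,:,::-1]);q=telemetry.sense();print(q['ee_pos'],q['force'])
```

```text
[ 0.502561   -0.07290507  0.12979474] [ 0.60694298 -0.77244012  0.239607  ]
```

View pics/c2.png

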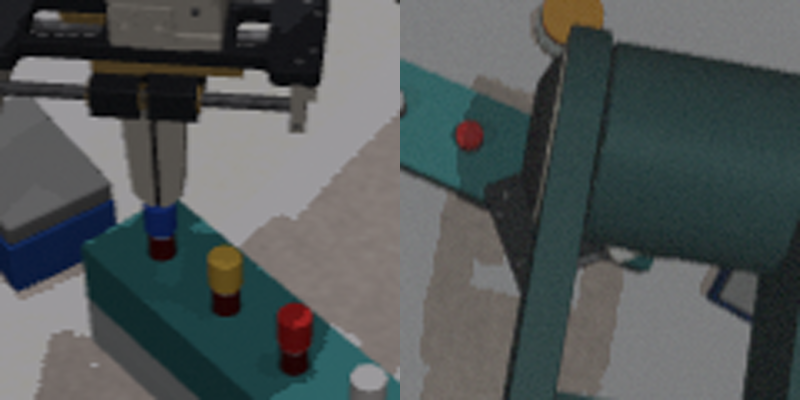

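The scene view shows the shut fingertips centred just above the blue cap (crop ~(160,205)). I'll press gently.

Call:
move_arm(deltas="0 0 0.002 0 0 0;0 0 0.001 0 0 0;0 0 0.001 0 0 0;0 0 0.001 0 0 0;0 0 0.001 0 0 0;0 0 0.001 0 0 0;0 0 0.001 0 0 0;0 0 0.001 0 0 0;0 0 0.001 0 0 0;0 0 0.001 0 0 0;0 0 0.001 0 0 0;0 0 0.001 0 0 0;0 0 0.001 0 0 0;0 0 0 0 0 0;0 0 0 0 0 0")

```text
t: 4.9
ee_pos: [0.5024, -0.0729, 0.1154]
eef_rot: [-3.141, 0.0, 0.342]
force: [0.3, -0.6, -0.1]
width: 0.0007
grip_force: 0.0
```

Call:
move_arm(deltas="0 0 0.001 0 0 0;0 0 0.001 0 0 0;0 0 0 0 0 0;0 0 0 0 0 0")

```text
t: 5.3
ee_pos: [0.5027, -0.0729, 0.114]
eef_rot: [3.141, -0.001, 0.342]
force: [-0.2, 0.5, 6.0]
width: 0.0003
grip_force: 2.7
```

Call:
move_arm(deltas="0 0 -0.004 0 0 0;0 0 -0.012 0 0 0;0 0 -0.014 0 0 0;0.004 -0.004 0 0 0 0;0.012 -0.012 0 0 0 0;0.013 -0.014 0 0 0 0;0.010 -0.011 0 0 0 0;0.002 -0.002 0 0 0 0;0 0 0.006 0 0 0;0 0 0.006 0 0 0;0 0 0 0 0 0;0 0 0 0 0 0;0 0 0 0 0 0")

```text
t: 6.6
ee_pos: [0.5267, -0.0189, 0.1318]
eef_rot: [3.141, -0.0, 0.341]
force: [-0.6, -0.3, -0.4]
width: 0.0001
grip_force: 0.0
```

Run:
```python
from plant import telemetry, eyes
import cv2,numpy as np
s=eyes.snapshot("scene")["image"]
cv2.imwrite('pics/c3.png',cv2.resize(s[130:250,200:340],None,fx=4,fy=4,interpolation=2)[:,:,::-1]);q=telemetry.sense();print(q['ee_pos'],q['force'])
```

```text
[ 0.52673826 -0.01886742  0.1318808 ] [-0.69648377 -0.72998337 -0.73858259]
```

View pics/c3.png

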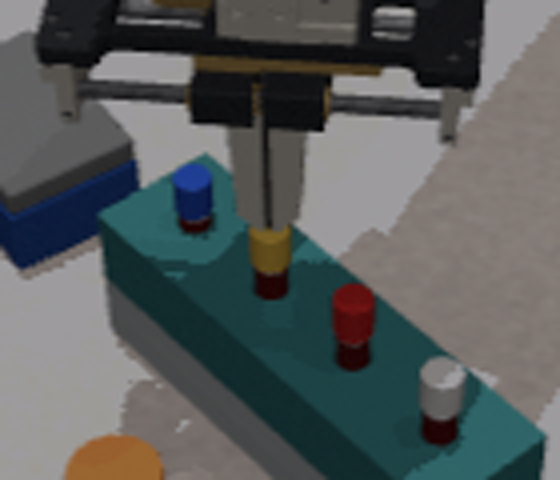

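The blue cap (crop 193,195) now sits low, with only a sliver of glass showing, so it is home. The fingers are centred over yellow (270,235). From z = 0.1318 I need to go 18 mm down.

Call:
move_arm(deltas="0 0 0.002 0 0 0;0 0 0.002 0 0 0;0 0 0.001 0 0 0;0 0 0.001 0 0 0;0 0 0.001 0 0 0;0 0 0.001 0 0 0;0 0 0.001 0 0 0;0 0 0.001 0 0 0;0 0 0.001 0 0 0;0 0 0.001 0 0 0;0 0 0.001 0 0 0;0 0 0.001 0 0 0;0 0 0.001 0 0 0;0 0 0.001 0 0 0;0 0 0.001 0 0 0;0 0 0.001 0 0 0;0 0 0 0 0 0;0 0 0 0 0 0")

```text
t: 8.45
ee_pos: [0.5269, -0.0187, 0.114]
eef_rot: [3.141, -0.001, 0.342]
force: [0.8, 0.4, 6.2]
width: 0.0007
grip_force: 2.8
```

Call:
move_arm(deltas="0 0 -0.004 0 0 0;0 0 -0.012 0 0 0;0 0 -0.014 0 0 0;0.004 -0.004 0 0 0 0;0.012 -0.012 0 0 0 0;0.013 -0.014 0 0 0 0;0.010 -0.011 0 0 0 0;0.003 -0.002 0 0 0 0;0 0 0.006 0 0 0;0 0 0.006 0 0 0;0 0 0 0 0 0;0 0 0 0 0 0;0 0 0 0 0 0")

```text
t: 9.75
ee_pos: [0.5519, 0.0356, 0.1319]
eef_rot: [3.141, -0.0, 0.341]
force: [0.4, -0.7, -0.3]
width: 0.0004
grip_force: 0.0
```

Run:
```python
from plant import telemetry, eyes
import cv2,numpy as np
s=eyes.snapshot("scene")["image"]
cv2.imwrite('pics/c4.png',cv2.resize(s[130:250,200:340],None,fx=4,fy=4,interpolation=2)[:,:,::-1]);q=telemetry.sense();print(q['ee_pos'],q['force'])
```

```text
[0.55193478 0.03568292 0.13196198] [ 0.94504639  0.11703817 -0.18535004]
```

View pics/c4.png

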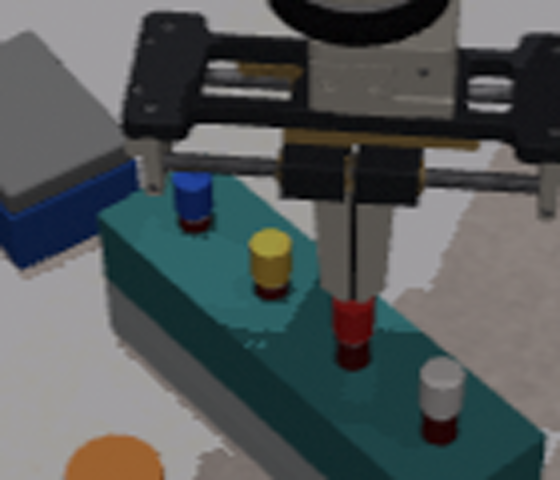

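Blue (193,195) and yellow (270,260) are both low. The fingers are centred over red (352,310).

Call:
move_arm(deltas="0 0 0.002 0 0 0;0 0 0.002 0 0 0;0 0 0.001 0 0 0;0 0 0.001 0 0 0;0 0 0.001 0 0 0;0 0 0.001 0 0 0;0 0 0.001 0 0 0;0 0 0.001 0 0 0;0 0 0.001 0 0 0;0 0 0.001 0 0 0;0 0 0.001 0 0 0;0 0 0.001 0 0 0;0 0 0.001 0 0 0;0 0 0.001 0 0 0;0 0 0.001 0 0 0;0 0 0.001 0 0 0;0 0 0 0 0 0;0 0 0 0 0 0")

```text
t: 11.6
ee_pos: [0.552, 0.036, 0.114]
eef_rot: [3.141, -0.001, 0.342]
force: [-0.6, -0.2, 6.4]
width: 0.0002
grip_force: 2.8
```

Home. Now I'll lift clear.

Call:
move_arm(deltas="0 0 -0.004 0 0 0;0 0 -0.012 0 0 0;0 0 -0.025 0 0 0;0 0 -0.03 0 0 0;0 0 -0.03 0 0 0;0 0 -0.03 0 0 0;0 0 -0.02 0 0 0;0 0 -0.01 0 0 0;0 0 0 0 0 0;0 0 0 0 0 0;0 0 0 0 0 0;0 0 0 0 0 0")

```text
t: 12.8
ee_pos: [0.5516, 0.0359, 0.2736]
eef_rot: [-3.141, 0.001, 0.342]
force: [0.1, 0.2, -0.5]
width: 0.0005
grip_force: 0.0
```

Run:
```python
from plant import telemetry, eyes
import cv2,numpy as np
s=eyes.snapshot("scene")["image"]
cv2.imwrite('pics/c5.png',cv2.resize(s[130:340,170:400],None,fx=2.8,fy=2.8,interpolation=2)[:,:,::-1]);q=telemetry.sense();print(q['ee_pos'],q['force'],abs(q['dq']).max())
```

```text
[0.55167326 0.03595398 0.27378002] [-0.09390502  0.0521077  -0.05105015] 0.006280515202628579
```

View pics/c5.png

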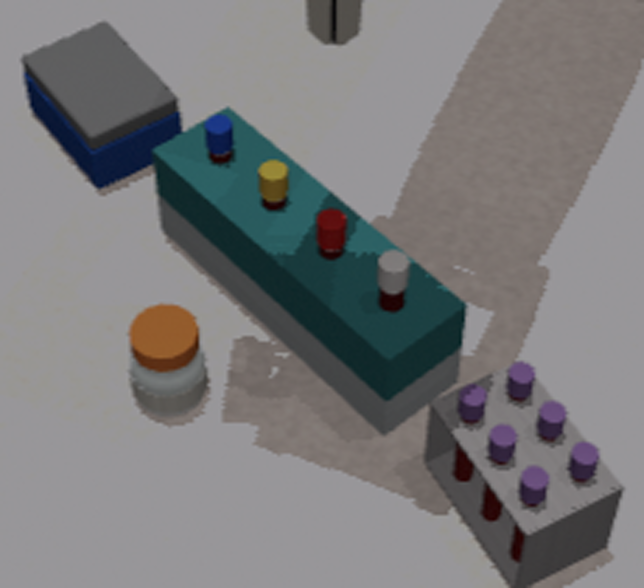

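Blue (219,138), yellow (273,184) and red (331,232) are home and white (393,280) is still proud. The other objects are undisturbed and the hand is clear.

```bash
python3 -c "
from plant import r
print(r.finish_job())"
```

```text
the job is handed in; nothing more can be done
None
```

I pressed the blue, yellow and red tubes home in that order, at about 6 N each. The white tube still stands proud, the rack, jar and tip box were not touched, the hand is clear, and I handed the job in at about 13 s.

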